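# Hang the hooked kitchen tools on the drip rail

### The job

Two of the four tools standing in the steel utensil caddy have a hook on their handle: pull both out and hang each by its hook over the flat bar of the drip stand, on a free stretch between the posts, so that they hang there by themselves. Leave the two tools without hooks in the caddy, and do not knock or shift the other things on the table.

Things in the scene. Friction and masses are not known exactly. Their poses are not given: they have to be found in the camera images.
- caddy: Fixed open-topped steel caddy on the left or right of the table, 128 x 128 mm, 105 mm high, 2 x 2 square cells (58 mm inside, 4 mm walls, floor at 5 mm), cell centres at x, y = +-31 mm. Origin at the underside's centre, x and y along its sides. One tool stands in each cell, any tool in any cell, head down, handle up.
- masher: Loose hooked steel tool, 195 mm long, about 0.2 kg: round perforated plate 44 mm across, 6 mm thick, at the bottom, thin stem, then from z = 80 mm to the top a bar handle 14 mm (x) by 12 mm (y). Origin at the underside's centre, z up the handle, hook to its +x. Stands upright at first, its +x within 0.5 rad of the caddy's +x, so the hook may overhang the next cell and block the tool in it.
- masher_hook (a point): Middle of the underside of the hook's roof (x = 16.5, z = 145 mm in the masher's frame); it rests on the bar's top edge when hung. The hook is 12 mm wide, opens downward, its prong reaches down to z = 118 mm; the gap between handle and prong runs from x = 7 to 26 mm; outermost at x = 31 mm.
- masher_grip (a point): Point on the masher's handle axis 15 mm below its top end (z = 180 mm): a good place to grip, across the 12 mm (y).
- pounder: Loose hooked steel tool, 200 mm long, about 0.2 kg: round solid disc 44 mm across, 16 mm thick, at the bottom, thin stem, then from z = 80 mm to the top a bar handle 14 mm (x) by 12 mm (y). Origin at the underside's centre, z up the handle, hook to its +x. Stands upright at first, its +x within 0.5 rad of the caddy's +x, so the hook may overhang the next cell and block the tool in it.
- pounder_hook (a point): Middle of the underside of the hook's roof (x = 16.5, z = 150 mm in the pounder's frame); it rests on the bar's top edge when hung. The hook is 12 mm wide, opens downward, its prong reaches down to z = 123 mm; the gap between handle and prong runs from x = 7 to 26 mm; outermost at x = 31 mm.
- pounder_grip (a point): Point on the pounder's handle axis 15 mm below its top end (z = 185 mm): a good place to grip, across the 12 mm (y).
- tamper: Loose hookless tool to be left in the caddy: steel, 196 mm long, foot 42 mm across and 30 mm high, round 14 mm stem, 22 mm ball at the top. Origin at the underside's centre, z up.
- brush: Loose hookless tool to be left in the caddy: 190 mm long pastry brush standing on its 26 x 36 mm bristle block (ferrule up to 55 mm), flat steel handle 12 mm (x) by 20 mm (y). Origin at the underside's centre, z up.
- rail: Fixed drip stand: flat tray 80 mm (x) by 350 mm (y), 18 mm high, with a post at each end (12 mm wide, 200 mm high, centres at y = +-166 mm) carrying a flat steel bar along its y axis, on edge: 8 mm thick (x), 60 mm tall, 320 mm long, top edge at z = 200 mm, level with the posts' tops. Beyond it stand things up to 110 mm high. Origin at the underside's centre.
- bar_top (a point): Middle of the bar's top edge, axes as the stand's: y along the bar, x across it (+x roughly away from the robot).
- dial: Small dial thermometer clamped astride the bar, fixed: 28 mm wide along the bar, 22 mm across it, the 40 mm round dial standing up to 44 mm above the bar's top edge. Origin on the bar's top edge. No tool can hang where it sits.
- jerrycan: Loose white plastic jerrycan 100 x 130 mm, 184 mm high, 1.4 kg, on the side opposite the caddy. Origin at the underside's centre. Leave alone.
- bottle: Loose clear squeeze bottle, 56 mm across, 185 mm high, standing between caddy and jerrycan. Origin at the underside's centre. Leave alone.
- spice_jar: Loose glass jar 48 mm across, 85 mm high. Origin at the underside's centre. Leave alone.
- ramekin: Loose white ceramic ramekin 72 mm across, 40 mm high. Origin at the underside's centre. Leave alone.
Things that resemble listed ones, but are neither listed nor needed, are in the scene too. Leave any green or purple look-alike of the tamper alone.

How it is judged:
By the outcome, as a careful person would: the job done as asked, in the order asked, and still so for the second after the job is handed in, with the robot touching nothing.
It also fails if it takes over 64 s, if anything falls off the work surface, if the arm or the gripper's body presses on something with over 40 N, if the wrist force passes 120 N, or if a joint passes its speed limit or range.

### The arm

A 7-joint arm with a two-finger parallel gripper is mounted at the origin on the work surface. World frame = base frame: x ahead of the robot, y to its left, z up, the work surface at z = 0. Lengths are in m, angles in rad, forces in N, time in s.
With the tool pointing down it reaches from about 0.425 to 0.925 m from the base axis. Payload 6.8 kg.
Tool frame: the origin (TCP) lies on the centre line of the jaws, within the pads' length; the fingertips stand 17 mm ahead of it and the grasp point (between the pads) lies 2 mm behind it; z points along the fingers, x is the direction in which the jaws open and shut, and the axes are right-handed (so a half turn about z gives the same grasp; the last joint's range is limited). The gripper opens to 85 mm and grips with 20 to 120 N. Pads are 22 mm wide; open, the fingers measure 114 mm over their backs; the gripper's body (76 mm by 85 mm) begins 54 mm behind the grasp point. The pads swing forward as they close: fully open they stand 13 mm farther back than shut.
Start: joints at [-1.351, 0.477, 0.022, 1.555, -0.011, 1.109, -0.083], TCP at [0.217, 0.639, 0.248] pointing down, gripper open.
Joint ranges: [-2.96, 2.96], [-0.34, 2.1], [-1.41, 1.46], [0.24, 2.44], [-1.37, 4.51], [0.17, 1.92], [-2.96, 2.96]. Speed limits (rad/s): [2.39, 2.39, 3.14, 3.14, 3.14, 3.14, 3.14].

### API

Orientations are given as a unit quaternion [w, x, y, z].
In Python, from station import status, read_camera, camera_model, bot gives the robot as it stands.
- The arm moves only by the tool arm_command, never from a script. Its argument "series" is a list of rows, each a list of 3 entries, a list of its own where there are three numbers: the finger opening in mm, from 0 to 85.4, then the shift along the tool's x, y, z in mm, then the turn about the tool's z in rad. In form: [[gripper, [dx, dy, dz], roll], ...]. A call has 1 to 8 rows; each row is the pose to reach, as a shift and turn from the pose commanded when the call began, along the tool's axes at that moment; what a row does not reach only later rows make up. A row lasts 1/8 s, in which the tool goes at most 62.5 mm and 10.7 degrees, less where a joint would pass 70% of its speed; a pose out of reach is approached as far as the arm can. A call with a gripper value outside its range is refused whole. The fingers move at their own pace and stop on an object; "squeeze" is the grip in N (left out, the last holds). Time passes only in rows, so rows that repeat a pose let the fingers close. It gives the time, the measured TCP pose, the force and the opening at its end, in the units of the state.
- status.get_obs(): the state, without advancing time (a new reading comes with each control period).
- read_camera(name): name is "side" or "top"; returns the picture (420x560x3 uint8, blue, green, red); there is no depth.
- camera_model(name): a dict with "fov_y" (degrees; the focal length in pixels is half the picture's height over the tangent of half this angle, whatever the lens; pixels are square), "cx", "cy" (the principal point, pixels), "R" (3x3) and "t" (3): a world point X has camera coordinates R X + t. Camera axes: x right, y down, z forward; pixel columns grow to the right and rows downward; lengths in m; the calibration is good to about 2 mm. A picture is of the moment at which its call begins. camera_model takes no time and is no camera call.
- bot.hand_in(): hands the job in, once; it reports no verdict.
The state is a dict: "t": time; "q": joint angles; "joint_vel": joint speeds; "joint_torque": joint torques, N m; "eef_pos": TCP position; "tool_rot": TCP orientation; "contact_force": force on the tool from outside, world axes, zero at the start; "torque": the same for the moment, N m; "gripper_width": opening from 0.0 (shut) to 1.0 (fully open).
Only numpy, scipy, OpenCV 4.12 (cv2) and the standard library are available. Lean on these libraries where they do the work, as an engineer would, in place of code of your own. Each camera call takes 0.05 s, during which the arm holds its last target.

## Working session

There is one attempt and no reset: what is moved stays moved. The work goes in short steps, Python scripts to look and compute and a tool call to move; the robot and the scene stay as the last step left them, time stands still between calls to the robot, and variables do not carry over. Pictures are saved under pics/ and viewed, and the job is handed in when it is done.

Besides the shell and the picture viewer there is one more tool, called after "Call:" as name(argument=value, ...), one argument or row to a line, values as JSON. arm_command: Moves the arm, as the interface text tells. Its arguments: {"type":"object","properties":{"series":{"type":"array"},"squeeze":{"type":"number"}},"required":["series"]}

```bash
ls; mkdir -p pics; python3 - <<'E'
from station import status, read_camera, camera_model, bot
import cv2
print(status.get_obs())
for n in("side","top"):
    im=read_camera(n); cv2.imwrite(f"pics/{n}0.png",im); print(n,camera_model(n))
E
```

```text
pics
{'t': 0.0, 'q': array([-1.35109775,  0.47782169,  0.02230482,  1.55646248, -0.01149323,
        1.10929396, -0.08307207]), 'joint_vel': array([ 0.00067094,  0.00012374, -0.00094381,  0.00055442, -0.0010476 ,
       -0.00022328,  0.00198384]), 'joint_torque': array([-8.88783998e-04, -5.96460235e+01,  1.60761025e+00, -2.81203169e+01,
        1.25549655e-02,  9.31901392e-03,  2.87253170e-05]), 'eef_pos': array([0.21713399, 0.63852335, 0.24730588]), 'tool_rot': array([ 5.92032655e-04,  8.12981996e-01,  5.82288083e-01, -7.15778518e-04]), 'contact_force': array([-0.25048954,  0.6763224 , -0.50264871]), 'torque': array([-0.02517101, -0.0316549 , -0.02327175]), 'gripper_width': 1.0051774848559}
side {'fov_y': 43.221282487981874, 'cx': 277.18528335644334, 'cy': 213.79959291641364, 'R': array([[ 0.6594183 ,  0.75173452,  0.00791925],
       [ 0.62838382, -0.54537193, -0.55471005],
       [-0.41267575,  0.37076229, -0.83200604]]), 't': array([-0.36056496, -0.22938443,  1.70342578])}
top {'fov_y': 43.43361524000077, 'cx': 277.9143051897449, 'cy': 197.30323737794689, 'R': array([[ 0.00628982, -0.99984515, -0.0164353 ],
       [-0.98708761, -0.00357719, -0.16014135],
       [ 0.16005776,  0.01723035, -0.98695726]]), 't': array([0.04562372, 0.51025272, 1.17746655])}
```

View pics/side0.png

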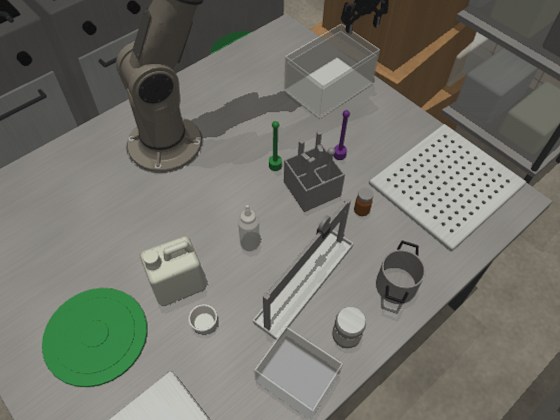

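View pics/top0.png

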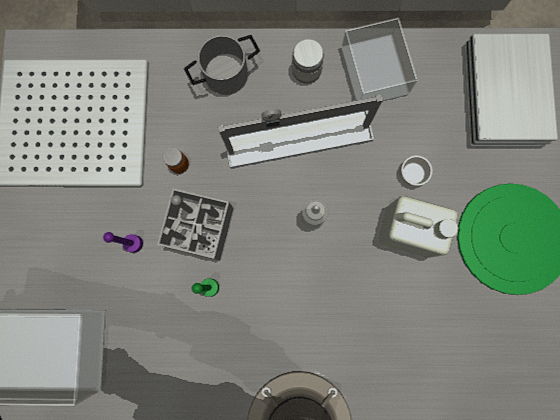

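```bash
python3 - <<'E'
import cv2
a=cv2.imread("pics/top0.png"); b=cv2.imread("pics/side0.png")
cv2.imwrite("pics/c1.png",cv2.resize(a[180:270,150:240],None,fx=6.6,fy=6.6,interpolation=cv2.INTER_CUBIC))
cv2.imwrite("pics/c2.png",cv2.resize(b[110:215,265:365],None,fx=5.7,fy=5.7,interpolation=cv2.INTER_CUBIC))
cv2.imwrite("pics/c3.png",cv2.resize(a[90:170,210:390],None,fx=4.4,fy=4.4,interpolation=cv2.INTER_CUBIC))
cv2.imwrite("pics/c4.png",cv2.resize(b[195:335,250:360],None,fx=4.2,fy=4.2,interpolation=cv2.INTER_CUBIC))
E
```

```text
(no output)
```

View pics/c1.png

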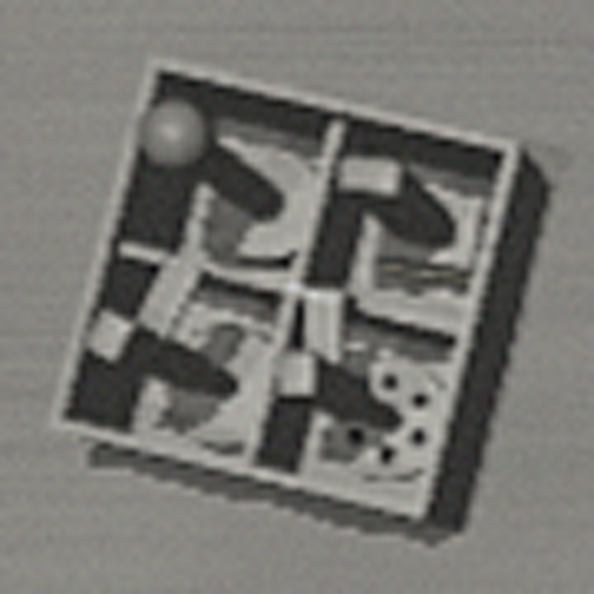

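View pics/c2.png

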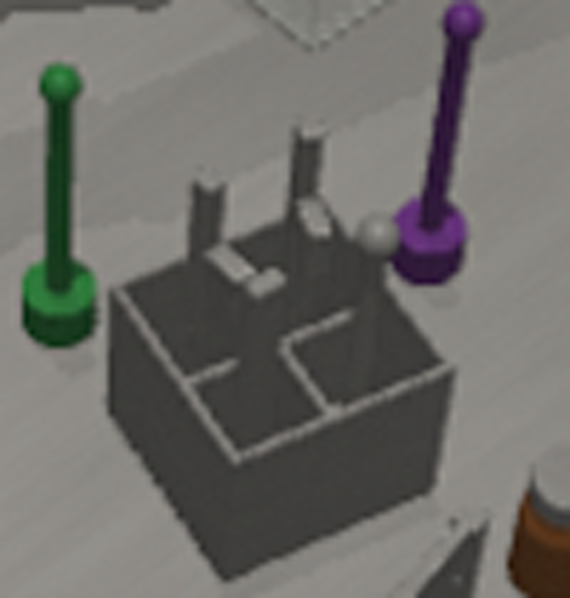

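View pics/c3.png

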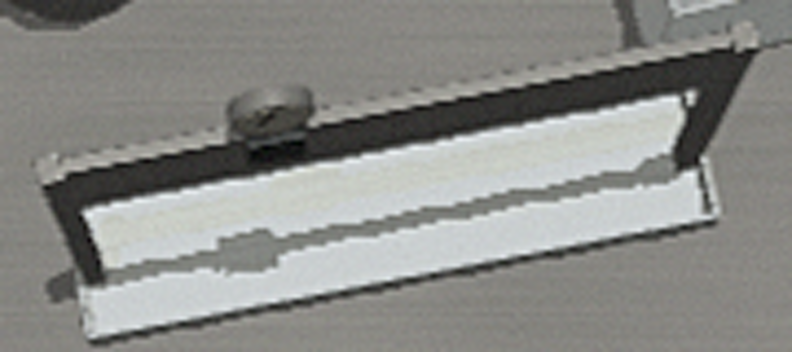

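View pics/c4.png

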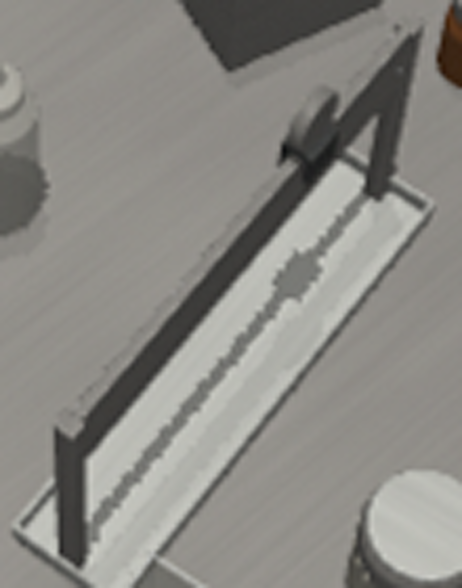

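```bash
cat > h.py <<'E'
import numpy as np, cv2
from station import camera_model
CM={n:camera_model(n) for n in("side","top")}
def K(n):
    m=CM[n]; f=210/np.tan(np.radians(m["fov_y"]/2)); return np.array([[f,0,m["cx"]],[0,f,m["cy"]],[0,0,1]])
def P(n): return K(n)@np.c_[CM[n]["R"],CM[n]["t"]]
def proj(n,X):
    X=np.atleast_2d(X); x=P(n)@np.c_[X,np.ones(len(X))].T; return (x[:2]/x[2]).T
def crop(u,s,o): return (np.array(u,float)+.5)/s-.5+np.array(o)
def tri(ut,us):
    X=cv2.triangulatePoints(P("top"),P("side"),np.array(ut,float).reshape(2,1),np.array(us,float).reshape(2,1))[:,0]
    X=X[:3]/X[3]; e=[np.linalg.norm(proj("top",X)-ut),np.linalg.norm(proj("side",X)-us)]
    return X,e
def atz(n,u,z):
    m=CM[n]; d=m["R"].T@np.linalg.inv(K(n))@np.array([u[0],u[1],1]); c=-m["R"].T@m["t"]
    return c+d*(z-c[2])/d[2]
E
python3 - <<'E'
from h import *
np.set_printoptions(precision=4,suppress=True)
c1=lambda u:crop(u,6.6,(150,180)); c2=lambda u:crop(u,5.7,(265,110)); c3=lambda u:crop(u,4.4,(210,90)); c4=lambda u:crop(u,4.2,(250,195))
for n,a,b in [("cadA",(432,512),(115,290)),("cadB",(518,147),(237,460)),("cadC",(152,65),(452,368)),
 ("masher top",(298,373),(208,182)),("pounder top",(112,335),(312,132)),("tamper",(175,130),(378,235)),("brush",(370,175),(265,283)),
 ]: print(n,*tri(c1(a),c2(b)))
for n,a,b in [("post+y",(52,168),(405,30)),("post-y",(742,38),(73,423)),("dial",(270,110),(320,115))]: print(n,*tri(c3(a),c4(b)))
print("hooks at z=.15/.155")
print("mh",atz("top",c1((322,320)),.151),atz("side",c2((232,265)),.151))
print("ph",atz("top",c1((170,290)),.156),atz("side",c2((315,215)),.156))
print("cad4",atz("top",c1((57,425)),.105))
for n in CM: print(-CM[n]["R"].T@CM[n]["t"])
E
```

```text
cadA [0.3692 0.1827 0.1028] [np.float64(0.40067504086454914), np.float64(0.29569771670260026)]
cadB [0.4893 0.1563 0.1048] [np.float64(0.03639673799845685), np.float64(0.028419759127044437)]
cadC [0.5166 0.2792 0.1012] [np.float64(0.4075880987898081), np.float64(0.3146238247950324)]
masher top [0.4054 0.2102 0.196 ] [np.float64(0.48600862853343313), np.float64(0.3512944511537893)]
pounder top [0.4167 0.267  0.1997] [np.float64(0.07459049651034144), np.float64(0.053445594229731275)]
tamper [0.4803 0.2513 0.1921] [np.float64(0.4204463429714853), np.float64(0.31221756212185814)]
brush [0.4665 0.1907 0.1918] [np.float64(0.5254850155205883), np.float64(0.3928005112620834)]
post+y [0.6284 0.1609 0.1961] [np.float64(1.1210848877408326), np.float64(0.9098969907255706)]
post-y [ 0.6927 -0.1607  0.1984] [np.float64(0.016878506149296632), np.float64(0.015345700228543402)]
dial [0.6492 0.0611 0.2259] [np.float64(0.6751530597768871), np.float64(0.5603759925076078)]
hooks at z=.15/.155
mh [0.4266 0.2119 0.151 ] [0.4243 0.2103 0.151 ]
ph [0.4354 0.2594 0.156 ] [0.4306 0.2601 0.156 ]
cad4 [0.3963 0.3058 0.105 ]
[ 1.0849 -0.4856  1.2929]
[0.3149 0.0272 1.2446]
```

```bash
cat >> h.py <<'E'
def box(x0,x1,y0,y1,z0,z1):
    return np.array([[x,y,z] for x in(x0,x1) for y in(y0,y1) for z in(z0,z1)])/1000
ED=[(0,1),(2,3),(4,5),(6,7),(0,2),(1,3),(4,6),(5,7),(0,4),(1,5),(2,6),(3,7)]
def place(V,p,yaw,z=0):
    c,s=np.cos(yaw),np.sin(yaw); return V@np.array([[c,-s,0],[s,c,0],[0,0,1]]).T+np.array([p[0],p[1],z])
def tool(L,hz): return [box(-7,7,-6,6,80,L),box(7,31,-6,6,hz,hz+5),box(26,31,-6,6,hz-27,hz)]
def overlay(img,n,boxes,o,wh,s,col=(0,0,255)):
    c=cv2.resize(img[o[1]:o[1]+wh[1],o[0]:o[0]+wh[0]],None,fx=s,fy=s,interpolation=cv2.INTER_CUBIC)
    for V in boxes:
        q=(proj(n,V)-np.array(o)+.5)*s-.5
        for i,j in ED: cv2.line(c,tuple(int(v) for v in q[i].round()),tuple(int(v) for v in q[j].round()),col,1,cv2.LINE_AA)
    return c
E
cat > ov.py <<'E'
from h import *
RP=(0.6605,0.0),0.197
M=(0.4054,0.2102),0.04; Q=(0.4167,0.267),-0.42
RB=[box(-4,4,-160,160,140,200),box(-40,40,-175,175,0,18),box(-6,6,-172,-160,18,200),box(-6,6,160,172,18,200)]
def B():
    return [place(V,*RP) for V in RB],[place(V,M[0],M[1],.005) for V in tool(195,145)]+[place(V,Q[0],Q[1],.005) for V in tool(200,150)]
E
python3 - <<'E'
from ov import *
a=cv2.imread("pics/top0.png"); b=cv2.imread("pics/side0.png")
r,t=B()
x=overlay(a,"top",r,(215,85),(175,90),4.5); y=overlay(b,"side",r,(250,195),(110,145),4.1)
cv2.imwrite("pics/o1.png",x);cv2.imwrite("pics/o2.png",y)
x=overlay(a,"top",t,(155,185),(80,80),5); y=overlay(b,"side",t,(285,125),(70,70),5.7)
cv2.imwrite("pics/o3.png",np.hstack([x[:399],y[:399]]))
E
```

```text
(no output)
```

View pics/o1.png

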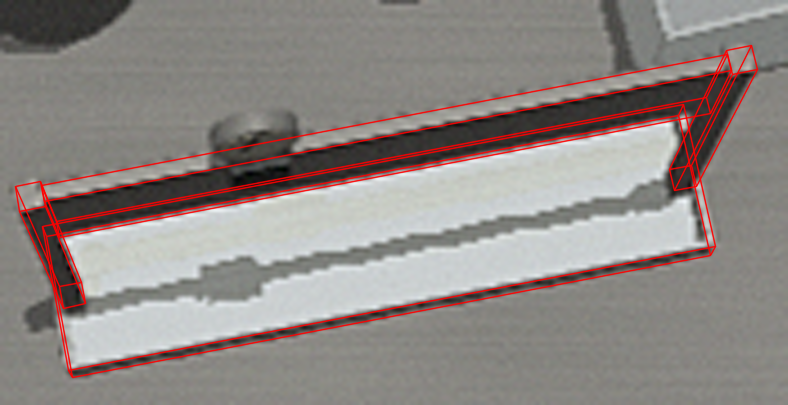

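View pics/o2.png

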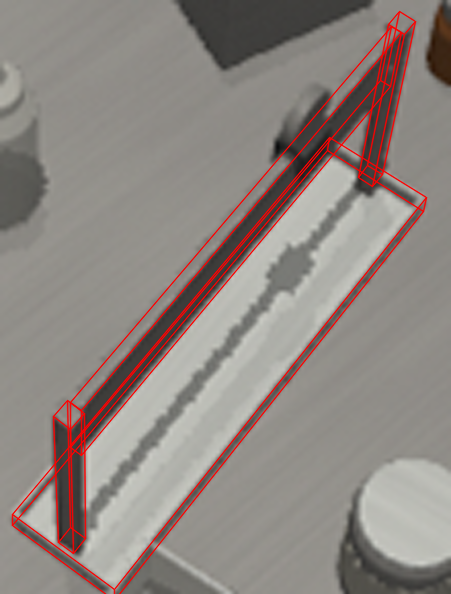

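View pics/o3.png

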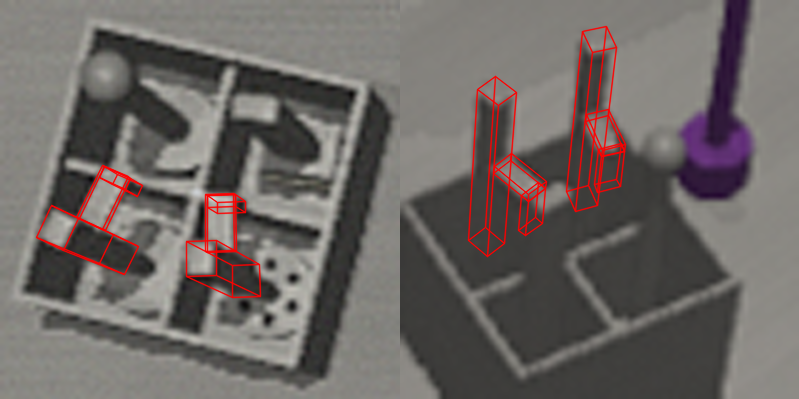

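```bash
python3 - <<'E'
import ov
from ov import *
a=cv2.imread("pics/top0.png"); b=cv2.imread("pics/side0.png")
ov.M=(0.406,0.2095),-0.08; ov.Q=(0.4165,0.2668),-0.40
r,t=B()
x=overlay(a,"top",t,(160,210),(50,40),8); x0=overlay(a,"top",[],(160,210),(50,40),8)
y=overlay(b,"side",t,(295,130),(50,33),8);y0=overlay(b,"side",[],(295,130),(50,33),8)
cv2.imwrite("pics/o4.png",np.vstack([np.hstack([x,x0]),np.hstack([y,y0])]))
E
```

```text
(no output)
```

View pics/o4.png

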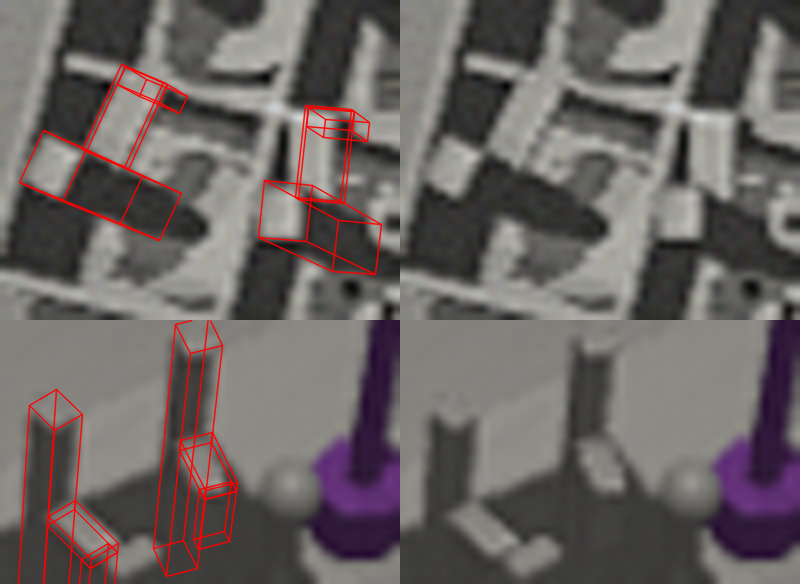

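```bash
cat > go.py <<'E'
import sys,numpy as np
from station import status
from scipy.spatial.transform import Rotation as Ro
def state():
    o=status.get_obs(); R=Ro.from_quat(np.r_[o["tool_rot"][1:],o["tool_rot"][0]]).as_matrix(); return o,R
def show(*tg):  # targets (x,y,z,jawyaw)
    o,R=state(); ja=np.arctan2(R[1,0],R[0,0])
    print("t %.2f"%o["t"],"pos",o["eef_pos"].round(4),"jaw %.3f"%ja,"zax",R[:,2].round(3),"F",o["contact_force"].round(1),"w %.1f"%(o["gripper_width"]*85.4))
    for t in tg:
        d=R.T@(np.array(t[:3])-o["eef_pos"])*1000; r=-(t[3]-ja); r=(r+np.pi/2)%np.pi-np.pi/2
        print("shift",d.round(1),"roll %.3f"%r)
E
python3 -c "
from go import *
show((.217,.6385,.30,1.243),(.4058,.21,.30,1.60),(.4058,.21,.183,1.60))"
```

```text
t 0.10 pos [0.2172 0.6386 0.2474] jaw 1.243 zax [-0.    -0.002 -1.   ] F [ 0.   0.7 -0.8] w 85.5
shift [ -0.2  -0.1 -52.6] roll 0.000
shift [-345.1  316.6  -52. ] roll -0.357
shift [-344.9  316.5   65. ] roll -0.357
```

Call:
arm_command(
  series=[
    [32, [0, 0, -53], 0],
    [32, [-49, 45, -53], -0.1],
    [32, [-98, 90, -53], -0.2],
    [32, [-147, 135, -53], -0.357],
    [32, [-196, 180, -53], -0.357],
    [32, [-245, 225, -53], -0.357],
    [32, [-294, 270, -53], -0.357],
    [32, [-345, 317, -53], -0.357],
  ],
)

```text
t: 1.1
eef_pos: [0.3942, 0.2366, 0.3012]
tool_rot: [-0.0, 0.697, 0.717, 0.0]
contact_force: [1.0, 0.8, -0.1]
gripper_width: 0.372
```

```bash
python3 -c "
from go import *
show((.4058,.21,.30,1.60),(.4058,.21,.183,1.60))"
```

```text
t 1.10 pos [0.3942 0.2366 0.3012] jaw 1.600 zax [-0.  0. -1.] F [ 1.   0.8 -0.1] w 31.8
shift [-26.9  10.9   1.2] roll -0.000
shift [-26.9  10.9 118.2] roll -0.000
```

Call:
arm_command(
  series=[
    [32, [0, 0, 0], 0],
    [32, [0, 0, 0], 0],
  ],
)

```text
t: 1.35
eef_pos: [0.3935, 0.2391, 0.3012]
tool_rot: [-0.0, 0.697, 0.717, -0.0]
contact_force: [-0.9, 1.0, 0.1]
gripper_width: 0.378
```

```bash
python3 - <<'E'
from go import *
from h import *
from station import read_camera
show((.4058,.21,.30,1.60),(.4058,.21,.183,1.60))
a=read_camera("top");b=read_camera("side")
x=cv2.resize(a[170:270,140:240],None,fx=4,fy=4,interpolation=cv2.INTER_CUBIC);y=cv2.resize(b[90:190,260:360],None,fx=4,fy=4,interpolation=cv2.INTER_CUBIC)
cv2.imwrite("pics/p1.png",np.hstack([x,y]))
E
```

```text
t 1.35 pos [0.3935 0.2391 0.3012] jaw 1.600 zax [-0.  0. -1.] F [-0.9  1.   0.1] w 32.3
shift [-29.5  11.5   1.2] roll -0.000
shift [-29.5  11.5 118.2] roll -0.000
```

View pics/p1.png

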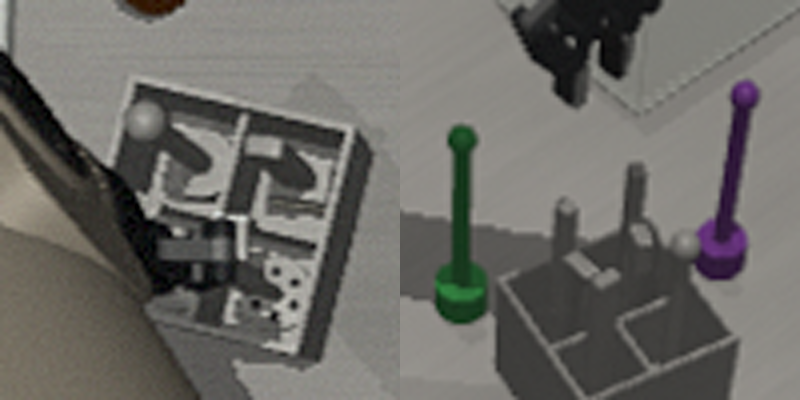

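Call:
arm_command(
  series=[
    [32, [-29.5, 11.5, 0], 0],
    [32, [-29.5, 11.5, 0], 0],
    [32, [-29.5, 11.5, 0], 0],
  ],
)

```text
t: 1.82
eef_pos: [0.4057, 0.2109, 0.3012]
tool_rot: [-0.0, 0.696, 0.718, -0.0]
contact_force: [-0.3, -0.6, 0.2]
gripper_width: 0.372
```

```bash
python3 - <<'E'
from go import *
show((.4058,.21,.183,1.60))
E
```

```text
t 1.82 pos [0.4057 0.2109 0.3012] jaw 1.602 zax [-0.  0. -1.] F [-0.3 -0.6  0.2] w 31.8
shift [-1.000e+00  1.000e-01  1.182e+02] roll 0.002
```

Call:
arm_command(
  series=[
    [32, [-1, 0, 40], 0],
    [32, [-1, 0, 70], 0],
    [32, [-1, 0, 95], 0],
    [32, [-1, 0, 110], 0],
    [32, [-1, 0, 118], 0],
    [32, [-1, 0, 118], 0],
  ],
)

```text
t: 2.58
eef_pos: [0.4062, 0.2089, 0.1833]
tool_rot: [-0.0, 0.697, 0.718, -0.0]
contact_force: [0.1, 1.0, 0.1]
gripper_width: 0.371
```

```bash
python3 - <<'E'
from go import *
from h import *
from station import read_camera
show((.4058,.21,.183,1.60))
a=read_camera("top");b=read_camera("side")
x=cv2.resize(a[180:250,150:220],None,fx=5.7,fy=5.7,interpolation=cv2.INTER_CUBIC);y=cv2.resize(b[110:180,280:350],None,fx=5.7,fy=5.7,interpolation=cv2.INTER_CUBIC)
cv2.imwrite("pics/p2.png",np.hstack([x,y]))
E
```

```text
t 2.58 pos [0.4062 0.2089 0.1833] jaw 1.600 zax [-0. -0. -1.] F [0.1 1.  0.1] w 31.7
shift [ 1.1 -0.3  0.3] roll 0.000
```

View pics/p2.png

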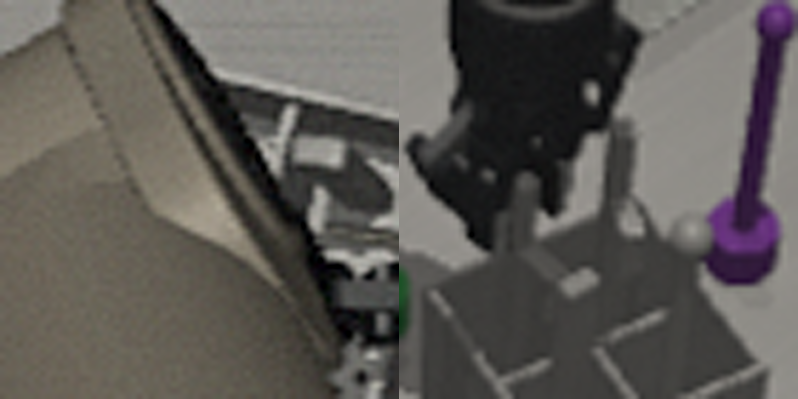

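Call:
arm_command(
  series=[
    [0, [1, 0, 0], 0],
    [0, [1, 0, 0], 0],
    [0, [1, 0, 0], 0],
    [0, [1, 0, 0], 0],
    [0, [1, 0, 0], 0],
  ],
  squeeze=60,
)

```text
t: 3.3
eef_pos: [0.4067, 0.2102, 0.184]
tool_rot: [0.0, 0.697, 0.717, 0.001]
contact_force: [-0.1, 0.3, 6.4]
gripper_width: 0.133
```

Call:
arm_command(
  series=[
    [0, [0, 0, -20], 0],
    [0, [0, 0, -40], 0],
    [0, [0, 0, -60], 0],
    [0, [0, 0, -60], 0],
  ],
)

```text
t: 3.8
eef_pos: [0.4065, 0.2097, 0.2439]
tool_rot: [0.0, 0.697, 0.717, 0.001]
contact_force: [-0.3, -0.4, -2.9]
gripper_width: 0.128
```

```bash
python3 - <<'E'
from go import *
from h import *
from station import read_camera
show((.4058,.21,.4,1.60))
a=read_camera("top");b=read_camera("side")
x=cv2.resize(a[180:250,170:240],None,fx=5.7,fy=5.7,interpolation=cv2.INTER_CUBIC);y=cv2.resize(b[90:160,270:340],None,fx=5.7,fy=5.7,interpolation=cv2.INTER_CUBIC)
cv2.imwrite("pics/p3.png",np.hstack([x,y]))
E
```

```text
t 3.80 pos [0.4065 0.2097 0.2439] jaw 1.600 zax [ 0.001  0.001 -1.   ] F [-0.3 -0.4 -2.9] w 10.9
shift [   0.5   -0.5 -156.1] roll -0.000
```

View pics/p3.png

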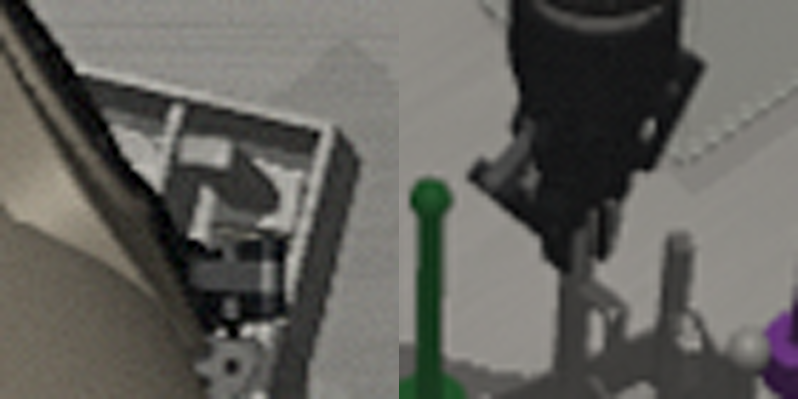

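Call:
arm_command(
  series=[
    [0, [0, 0, -40], 0],
    [0, [0, 0, -80], 0],
    [0, [0, 0, -120], 0],
    [0, [0, 0, -156], 0],
    [0, [0, 0, -156], 0],
    [0, [0, 0, -156], 0],
  ],
)

```text
t: 4.65
eef_pos: [0.4055, 0.2092, 0.3973]
tool_rot: [-0.0, 0.697, 0.717, -0.002]
contact_force: [-0.1, 0.5, -2.2]
gripper_width: 0.124
```

```bash
python3 - <<'E'
from go import *
show((.663,-.101,.40,1.768))
E
```

```text
t 4.65 pos [0.4055 0.2092 0.3973] jaw 1.600 zax [-0.003 -0.002 -1.   ] F [-0.1  0.5 -2.2] w 10.6
shift [-317.6  248.3   -2.7] roll -0.168
```

Call:
arm_command(
  series=[
    [0, [-25, 20, 0], 0],
    [0, [-65, 51, 0], 0],
    [0, [-110, 86, 0], 0],
    [0, [-155, 121, 0], -0.05],
    [0, [-200, 156, 0], -0.1],
    [0, [-245, 192, 0], -0.168],
    [0, [-285, 223, 0], -0.168],
    [0, [-305, 238, 0], -0.168],
  ],
)

```text
t: 5.65
eef_pos: [0.6531, -0.0914, 0.3959]
tool_rot: [-0.001, 0.635, 0.772, -0.002]
contact_force: [-0.3, 0.7, -1.6]
gripper_width: 0.13
```

Call:
arm_command(
  series=[
    [0, [-5, 5, 0], 0],
    [0, [-5, 5, 0], 0],
    [0, [-5, 5, 0], 0],
  ],
)

```text
t: 6.02
eef_pos: [0.6584, -0.0906, 0.3989]
tool_rot: [-0.001, 0.633, 0.774, 0.0]
contact_force: [-0.1, -0.3, -2.3]
gripper_width: 0.129
```

```bash
python3 - <<'E'
from go import *
show((.663,-.101,.30,1.768))
E
```

```text
t 6.03 pos [ 0.6584 -0.0906  0.3989] jaw 1.770 zax [-0.001  0.001 -1.   ] F [-0.1 -0.3 -2.3] w 11.0
shift [-11.2   2.5  98.9] roll 0.002
```

```bash
python3 - <<'E'
from go import *
show((.635,-.1066,.399,1.768),(.635,-.1066,.283,1.768))
E
```

```text
t 6.03 pos [ 0.6584 -0.0906  0.3989] jaw 1.770 zax [-0.001  0.001 -1.   ] F [-0.1 -0.3 -2.3] w 11.0
shift [-11.  -26.1  -0.1] roll 0.002
shift [-11.2 -26.  115.9] roll 0.002
```

Call:
arm_command(
  series=[
    [0, [-11, -26, 0], 0],
    [0, [-11, -26, 0], 0],
    [0, [-11, -26, 40], 0],
    [0, [-11, -26, 75], 0],
    [0, [-11, -26, 100], 0],
    [0, [-11, -26, 116], 0],
    [0, [-11, -26, 116], 0],
  ],
)

```text
t: 6.9
eef_pos: [0.6352, -0.1072, 0.2825]
tool_rot: [-0.001, 0.634, 0.774, -0.0]
contact_force: [0.6, -0.5, -1.6]
gripper_width: 0.13
```

```bash
cat > look.py <<'E'
import sys
from go import *
import ov
from ov import *
from station import read_camera
def look(name,L,hz,off,xo=0,zoom=1):
    o,R=state(); yaw=np.arctan2(R[1,0],R[0,0])-np.pi/2
    a=read_camera("top");b=read_camera("side")
    ov.RP=(0.6595,0.0),0.2
    r,_=B(); p=o["eef_pos"]
    t=[place(V,p[:2]+xo*np.array([np.cos(yaw),np.sin(yaw)]),yaw,p[2]-off) for V in tool(L,hz)]
    ct=proj("top",p)[0].astype(int); cs=proj("side",p-[0,0,.04])[0].astype(int)
    rows=[]
    for bx in (r[:1]+t,[]):
        x=overlay(a,"top",bx,tuple(np.maximum(ct-[30,30],0)),(60,50),6); y=overlay(b,"side",bx,tuple(np.maximum(cs-[30,25],0)),(60,50),6)
        rows.append(np.hstack([x[:300],y[:300]]))
    cv2.imwrite(f"pics/{name}.png",np.vstack(rows))
E
python3 - <<'E'
from look import *
show((.663,-.101,.283,1.768))
look("l1",195,145,.179)
E
```

```text
t 6.90 pos [ 0.6352 -0.1072  0.2825] jaw 1.769 zax [-0.002  0.    -1.   ] F [ 0.6 -0.5 -1.6] w 11.1
shift [ 0.6 28.5 -0.5] roll 0.001
```

View pics/l1.png

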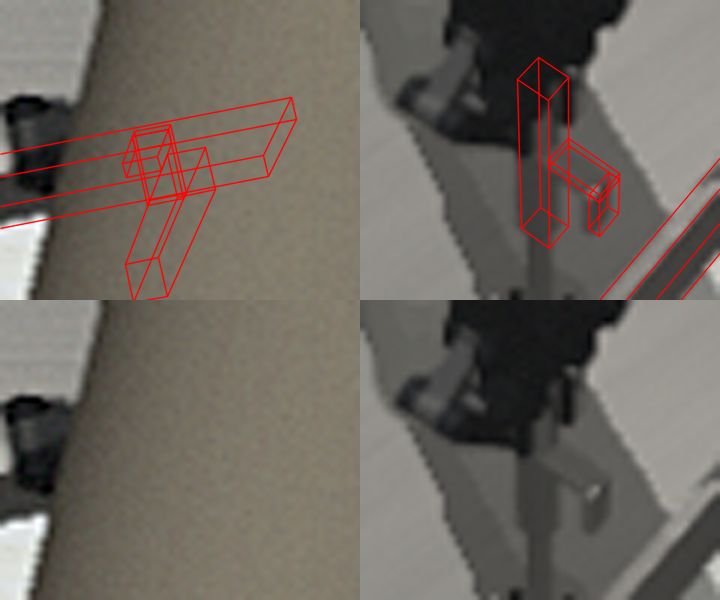

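Call:
arm_command(
  series=[
    [0, [0, 8, 0], 0],
    [0, [0, 16, 0], 0],
    [0, [0, 24, 0], 0],
    [0, [0, 30, 0], 0],
    [0, [0, 30, 0], 0],
  ],
)

```text
t: 7.62
eef_pos: [0.6654, -0.102, 0.283]
tool_rot: [-0.0, 0.634, 0.773, -0.0]
contact_force: [-0.1, -0.7, -2.4]
gripper_width: 0.131
```

```bash
python3 - <<'E'
from look import *
show((.663,-.101,.283,1.768))
look("l2",195,145,.179)
E
```

```text
t 7.62 pos [ 0.6654 -0.102   0.283 ] jaw 1.768 zax [-0. -0. -1.] F [-0.1 -0.7 -2.4] w 11.2
shift [ 1.4 -2.1  0. ] roll 0.000
```

View pics/l2.png

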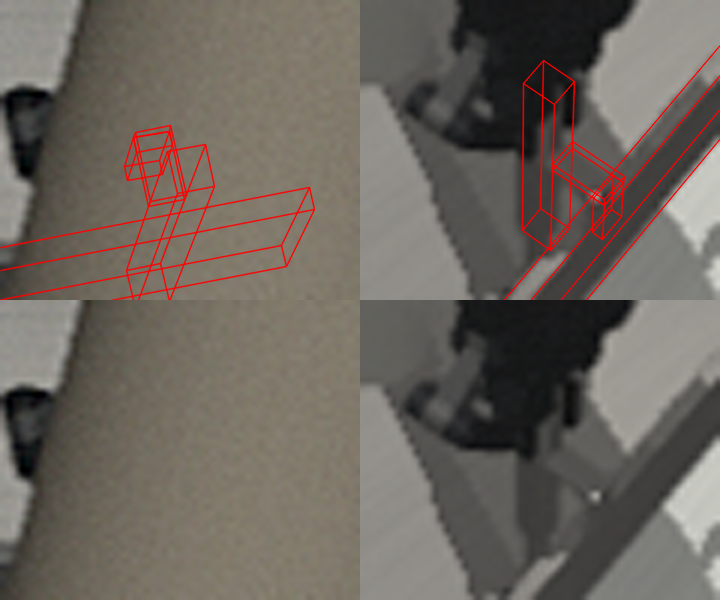

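Call:
arm_command(
  series=[
    [0, [1, 0, 10], 0],
    [0, [1, 0, 18], 0],
    [0, [1, 0, 23], 0],
    [0, [1, 0, 26], 0],
    [0, [1, 0, 28], 0],
  ],
)

```text
t: 8.35
eef_pos: [0.6648, -0.1013, 0.2552]
tool_rot: [0.0, 0.634, 0.773, -0.0]
contact_force: [-0.1, -0.1, -2.4]
gripper_width: 0.13
```

```bash
python3 - <<'E'
from look import *
show((.663,-.101,.236,1.768))
look("l3",195,145,.179)
E
```

```text
t 8.35 pos [ 0.6648 -0.1013  0.2552] jaw 1.768 zax [ 0. -0. -1.] F [-0.1 -0.1 -2.4] w 11.1
shift [ 0.6 -1.7 19.2] roll -0.000
```

View pics/l3.png

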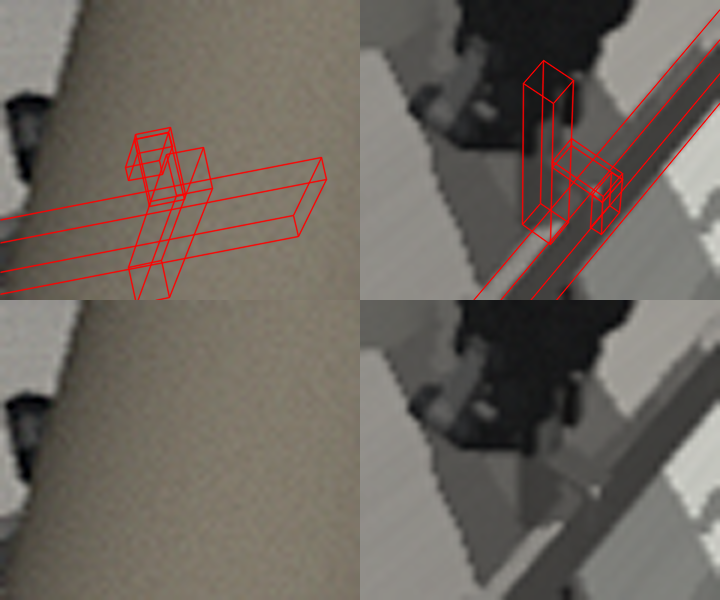

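Call:
arm_command(
  series=[
    [0, [0, 0, 5], 0],
    [0, [0, 0, 9], 0],
    [0, [0, 0, 13], 0],
    [0, [0, 0, 16], 0],
    [0, [0, 0, 17], 0],
  ],
)

```text
t: 9.07
eef_pos: [0.6646, -0.1013, 0.238]
tool_rot: [-0.0, 0.634, 0.773, -0.0]
contact_force: [-0.1, -0.7, -1.3]
gripper_width: 0.127
```

Call:
arm_command(
  series=[
    [0, [0, 0, 1.5], 0],
    [0, [0, 0, 3], 0],
    [0, [0, 0, 3], 0],
  ],
)

```text
t: 9.45
eef_pos: [0.6647, -0.1013, 0.2352]
tool_rot: [-0.0, 0.634, 0.773, -0.0]
contact_force: [0.4, 0.4, -2.0]
gripper_width: 0.127
```

```bash
python3 - <<'E'
from look import *
show((.663,-.101,.236,1.768))
look("l4",195,145,.179)
E
```

```text
t 9.45 pos [ 0.6647 -0.1013  0.2352] jaw 1.768 zax [-0.  0. -1.] F [ 0.4  0.4 -2. ] w 10.8
shift [ 0.6 -1.6 -0.8] roll 0.000
```

View pics/l4.png

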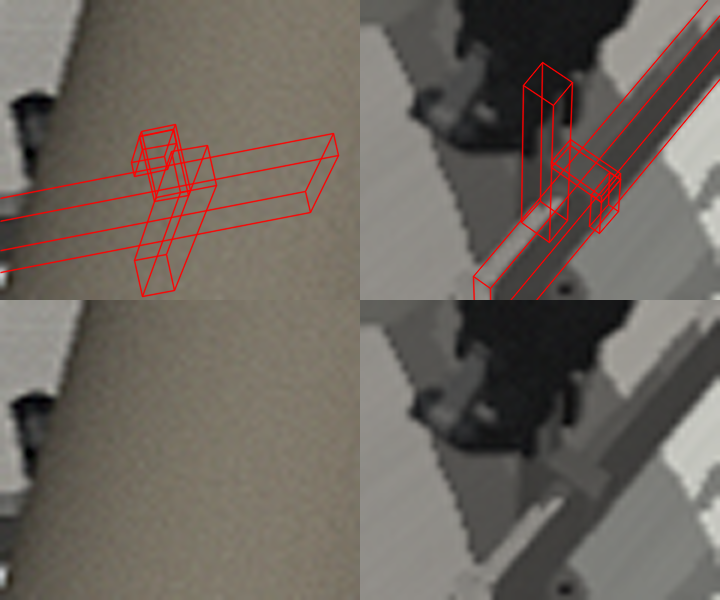

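Call:
arm_command(
  series=[
    [0, [0, 0, 1], 0],
    [0, [0, 0, 2], 0],
    [0, [0, 0, 2], 0],
  ],
)

```text
t: 9.93
eef_pos: [0.6649, -0.1013, 0.235]
tool_rot: [0.0, 0.634, 0.773, 0.001]
contact_force: [-4.4, 0.8, 7.4]
gripper_width: 0.128
```

Call:
arm_command(
  series=[
    [0, [0, 0, 1], 0],
    [0, [0, 0, 1.5], 0],
    [0, [0, 0, 1.5], 0],
  ],
)

```text
t: 10.3
eef_pos: [0.6649, -0.1014, 0.2349]
tool_rot: [0.0, 0.634, 0.773, 0.001]
contact_force: [-7.4, 1.4, 16.3]
gripper_width: 0.131
```

Call:
arm_command(
  series=[
    [0, [0, 0, -2.5], 0],
    [0, [0, 0, -2.5], 0],
    [16, [0, 0, -2.5], 0],
    [20, [0, 0, -2.5], 0],
    [26, [0, 0, -2.5], 0],
    [30, [0, 0, -2.5], 0],
    [30, [0, 0, -2.5], 0],
    [30, [0, 0, -2.5], 0],
  ],
)

```text
t: 11.3
eef_pos: [0.6647, -0.1013, 0.2343]
tool_rot: [-0.0, 0.634, 0.773, 0.0]
contact_force: [-0.1, -0.4, -0.4]
gripper_width: 0.351
```

```bash
python3 - <<'E'
from look import *
show((.663,-.101,.30,1.768))
look("l5",195,145,.179)
E
```

```text
t 11.30 pos [ 0.6647 -0.1013  0.2343] jaw 1.768 zax [ 0.  0. -1.] F [-0.1 -0.4 -0.4] w 30.0
shift [  0.6  -1.7 -65.7] roll -0.000
```

View pics/l5.png

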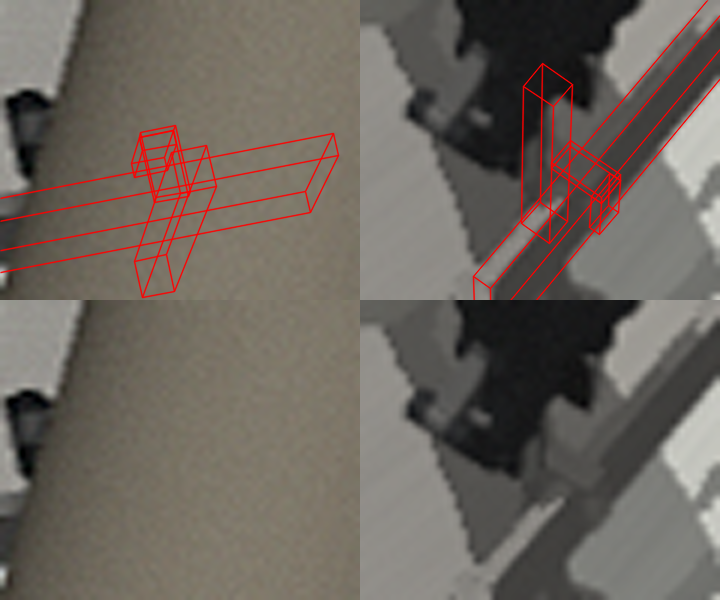

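Call:
arm_command(
  series=[
    [32, [0, 0, -10], 0],
    [32, [0, 0, -25], 0],
    [32, [0, 0, -50], 0],
    [32, [0, 0, -80], 0],
    [32, [0, 0, -110], 0],
    [32, [0, 0, -125], 0],
    [32, [0, 0, -125], 0],
  ],
)

```text
t: 12.28
eef_pos: [0.6652, -0.1015, 0.3607]
tool_rot: [0.001, 0.634, 0.773, 0.001]
contact_force: [0.3, -0.3, -1.2]
gripper_width: 0.374
```

```bash
python3 - <<'E'
from look import *
show((.4165,.2668,.36,-.54+1.571),(.4165,.2668,.30,-.54+1.571))
b=read_camera("side"); cv2.imwrite("pics/s6.png",cv2.resize(b[180:350,230:370],None,fx=3.5,fy=3.5,interpolation=cv2.INTER_CUBIC))
E
```

```text
t 12.28 pos [ 0.6652 -0.1015  0.3607] jaw 1.768 zax [ 0.002 -0.    -1.   ] F [ 0.3 -0.3 -1.2] w 31.9
shift [ 4.098e+02 -1.717e+02  1.000e-01] roll 0.737
shift [ 409.9 -171.9   60.1] roll 0.737
```

View pics/s6.png

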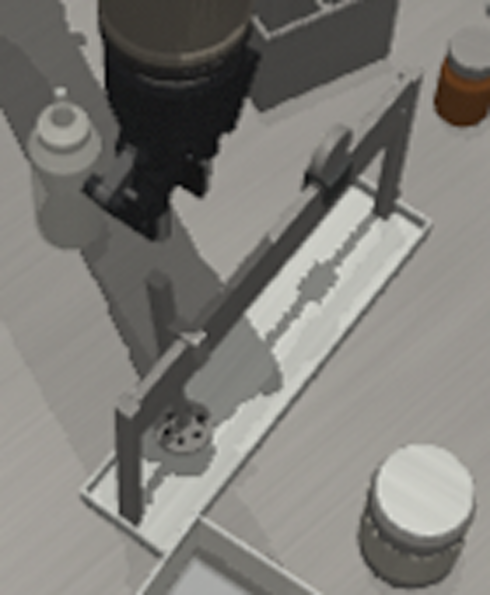

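Call:
arm_command(
  series=[
    [32, [40, -16, 0], 0.05],
    [32, [90, -37, 0], 0.15],
    [32, [140, -58, 0], 0.27],
    [32, [190, -79, 0], 0.4],
    [32, [240, -100, 0], 0.52],
    [32, [290, -121, 0], 0.65],
    [32, [335, -140, 0], 0.737],
    [32, [370, -155, 0], 0.737],
  ],
)

```text
t: 13.32
eef_pos: [0.4381, 0.2328, 0.358]
tool_rot: [0.0, 0.87, 0.493, -0.001]
contact_force: [-0.5, -0.3, 0.4]
gripper_width: 0.377
```

Call:
arm_command(
  series=[
    [32, [0, 0, 0], 0],
    [32, [0, 0, 0], 0],
  ],
)

```text
t: 13.58
eef_pos: [0.4402, 0.2304, 0.3584]
tool_rot: [0.0, 0.87, 0.493, -0.001]
contact_force: [0.5, -0.4, -0.2]
gripper_width: 0.374
```

```bash
python3 - <<'E'
from look import *
show((.4165,.2668,.30,-.54+1.571))
a=read_camera("top");b=read_camera("side")
x=cv2.resize(a[90:260,150:390],None,fx=3,fy=3);cv2.imwrite("pics/t7.png",x)
x=cv2.resize(a[180:250,150:220],None,fx=5.7,fy=5.7,interpolation=cv2.INTER_CUBIC);y=cv2.resize(b[110:180,280:350],None,fx=5.7,fy=5.7,interpolation=cv2.INTER_CUBIC)
cv2.imwrite("pics/p7.png",np.hstack([x,y]))
E
```

```text
t 13.57 pos [0.4402 0.2304 0.3584] jaw 1.031 zax [-0.001 -0.001 -1.   ] F [ 0.5 -0.4 -0.2] w 31.9
shift [ 19.2 -39.   58.4] roll -0.000
```

View pics/p7.png

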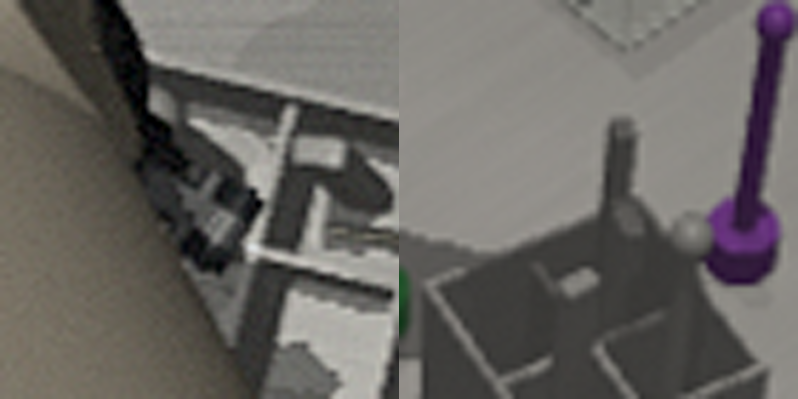

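View pics/t7.png

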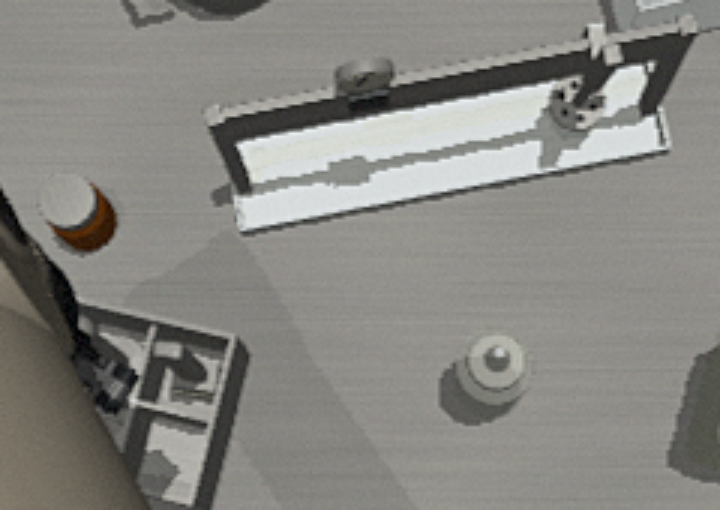

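Call:
arm_command(
  series=[
    [32, [19, -39, 0], 0],
    [32, [19, -39, 30], 0],
    [32, [19, -39, 58], 0],
    [32, [19, -39, 58], 0],
  ],
)

```text
t: 14.18
eef_pos: [0.4161, 0.2658, 0.2995]
tool_rot: [0.001, 0.871, 0.492, -0.002]
contact_force: [0.2, -0.1, 0.2]
gripper_width: 0.375
```

```bash
python3 - <<'E'
from look import *
show((.4165,.2668,.188,-.54+1.571))
E
```

```text
t 14.18 pos [0.4161 0.2658 0.2995] jaw 1.029 zax [-0.003 -0.003 -1.   ] F [ 0.2 -0.1  0.2] w 32.0
shift [ 1.500e+00 -1.000e-01  1.115e+02] roll -0.002
```

Call:
arm_command(
  series=[
    [32, [1, 0, 30], 0],
    [32, [1, 0, 60], 0],
    [32, [1, 0, 85], 0],
    [32, [1, 0, 102], 0],
    [32, [1, 0, 111], 0],
    [32, [1, 0, 111], 0],
  ],
)

```text
t: 14.92
eef_pos: [0.4176, 0.2683, 0.1907]
tool_rot: [0.0, 0.87, 0.493, 0.0]
contact_force: [1.1, 0.4, 0.4]
gripper_width: 0.377
```

```bash
python3 - <<'E'
from look import *
show((.4165,.2668,.188,-.54+1.571))
b=read_camera("side")
y=cv2.resize(b[90:190,270:370],None,fx=6,fy=6,interpolation=cv2.INTER_CUBIC)
cv2.imwrite("pics/p8.png",y)
E
```

```text
t 14.93 pos [0.4176 0.2683 0.1907] jaw 1.030 zax [ 0.  0. -1.] F [1.1 0.4 0.4] w 32.2
shift [-1.8 -0.2  2.7] roll -0.001
```

View pics/p8.png

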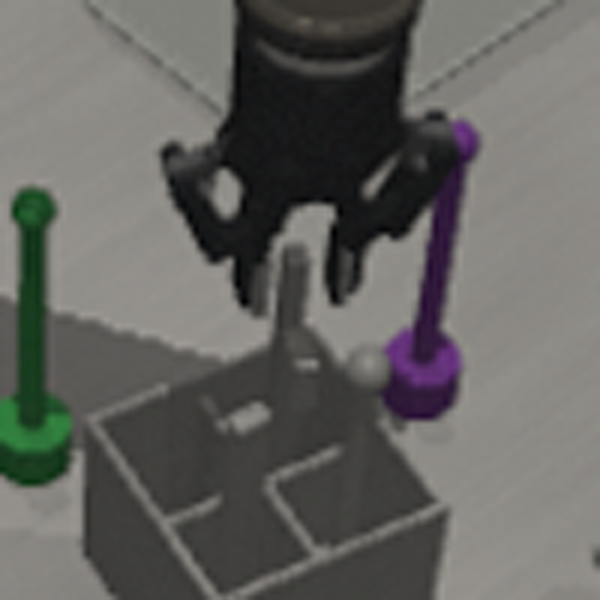

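```bash
python3 - <<'E'
from h import *
print(atz("top",(135,244),.03),atz("top",(108,238),.185), atz("side",(340.5,153),.03),atz("side",(346,114),.185))
E
```

```text
[0.40135169 0.37802142 0.03      ] [0.40215305 0.3886854  0.185     ] [0.41678649 0.37517468 0.03      ] [0.40573676 0.38509965 0.185     ]
```

Call:
arm_command(
  series=[
    [32, [-1, 0, 2], 0],
    [0, [-1, 0, 2], 0],
    [0, [-1, 0, 2], 0],
    [0, [-1, 0, 2], 0],
    [0, [-1, 0, 2], 0],
    [0, [-1, 0, 2], 0],
  ],
)

```text
t: 15.72
eef_pos: [0.417, 0.2678, 0.1888]
tool_rot: [-0.0, 0.87, 0.493, 0.001]
contact_force: [-0.3, -0.4, 5.3]
gripper_width: 0.134
```

Call:
arm_command(
  series=[
    [0, [0, 0, -20], 0],
    [0, [0, 0, -40], 0],
    [0, [0, 0, -60], 0],
    [0, [0, 0, -60], 0],
  ],
)

```text
t: 16.23
eef_pos: [0.4169, 0.2679, 0.2489]
tool_rot: [-0.0, 0.87, 0.493, 0.001]
contact_force: [0.2, 0.4, -2.3]
gripper_width: 0.135
```

```bash
python3 - <<'E'
from look import *
show((.4165,.2668,.40,-.54+1.571))
b=read_camera("side")
y=cv2.resize(b[90:190,270:370],None,fx=6,fy=6,interpolation=cv2.INTER_CUBIC)
cv2.imwrite("pics/p9.png",y)
E
```

```text
t 16.23 pos [0.4169 0.2679 0.2489] jaw 1.031 zax [ 0.001  0.001 -1.   ] F [ 0.2  0.4 -2.3] w 11.5
shift [  -0.8    0.3 -151.1] roll 0.000
```

View pics/p9.png

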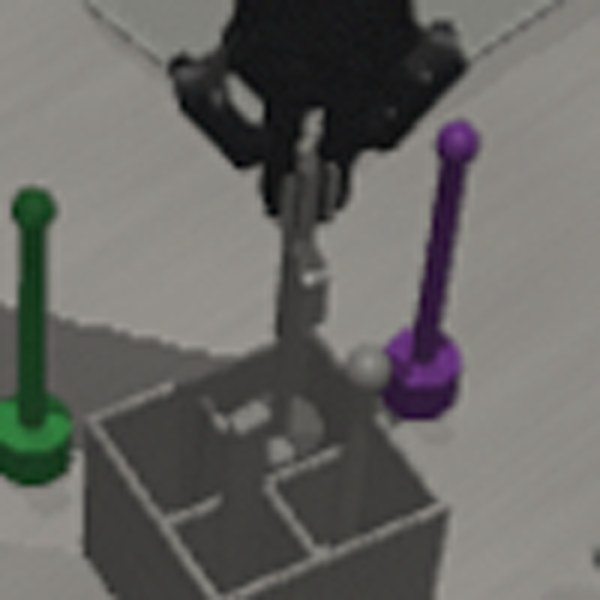

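Call:
arm_command(
  series=[
    [0, [0, 0, -40], 0],
    [0, [0, 0, -80], 0],
    [0, [0, 0, -120], 0],
    [0, [0, 0, -158], 0],
    [0, [0, 0, -158], 0],
    [0, [0, 0, -158], 0],
  ],
)

```text
t: 17.02
eef_pos: [0.4159, 0.2672, 0.4043]
tool_rot: [0.0, 0.87, 0.493, -0.001]
contact_force: [-0.5, 0.2, -1.3]
gripper_width: 0.129
```

```bash
python3 - <<'E'
from go import *
show((.62,-.0335,.40,1.768))
E
```

```text
t 17.02 pos [0.4159 0.2672 0.4043] jaw 1.031 zax [-0.002 -0.002 -1.   ] F [-0.5  0.2 -1.3] w 11.1
shift [-153.1  329.6    4.5] roll -0.737
```

Call:
arm_command(
  series=[
    [0, [-12, 26, 0], 0],
    [0, [-30, 65, 0], -0.05],
    [0, [-52, 111, 0], -0.15],
    [0, [-73, 158, 0], -0.3],
    [0, [-94, 203, 0], -0.45],
    [0, [-115, 248, 0], -0.6],
    [0, [-136, 293, 0], -0.737],
    [0, [-148, 319, 0], -0.737],
  ],
)

```text
t: 18.02
eef_pos: [0.6141, -0.0263, 0.4036]
tool_rot: [-0.001, 0.635, 0.773, -0.002]
contact_force: [-0.3, 0.3, -1.9]
gripper_width: 0.128
```

Call:
arm_command(
  series=[
    [0, [0, 0, 0], 0],
    [0, [0, 0, 0], 0],
  ],
)

```text
t: 18.27
eef_pos: [0.6134, -0.0224, 0.4045]
tool_rot: [-0.001, 0.634, 0.773, -0.001]
contact_force: [-0.2, 0.3, -1.5]
gripper_width: 0.128
```

```bash
python3 - <<'E'
from go import *
show((.62,-.0335,.283,1.768))
E
```

```text
t 18.27 pos [ 0.6134 -0.0224  0.4045] jaw 1.769 zax [-0.003  0.    -1.   ] F [-0.2  0.3 -1.5] w 10.9
shift [-12.2   4.6 121.5] roll 0.001
```

Call:
arm_command(
  series=[
    [0, [-12, 4, 20], 0],
    [0, [-12, 4, 50], 0],
    [0, [-12, 4, 80], 0],
    [0, [-12, 4, 105], 0],
    [0, [-12, 4, 121], 0],
    [0, [-12, 4, 121], 0],
  ],
)

```text
t: 19.02
eef_pos: [0.6195, -0.0341, 0.2837]
tool_rot: [-0.001, 0.634, 0.773, -0.001]
contact_force: [0.3, 0.3, -1.0]
gripper_width: 0.131
```

```bash
python3 - <<'E'
from look import *
show((.6493,-.0276,.283,1.768))
look("m1",200,150,.184)
E
```

```text
t 19.02 pos [ 0.6195 -0.0341  0.2837] jaw 1.768 zax [-0.003 -0.    -1.   ] F [ 0.3  0.3 -1. ] w 11.2
shift [ 0.5 30.5  0.6] roll 0.000
```

View pics/m1.png

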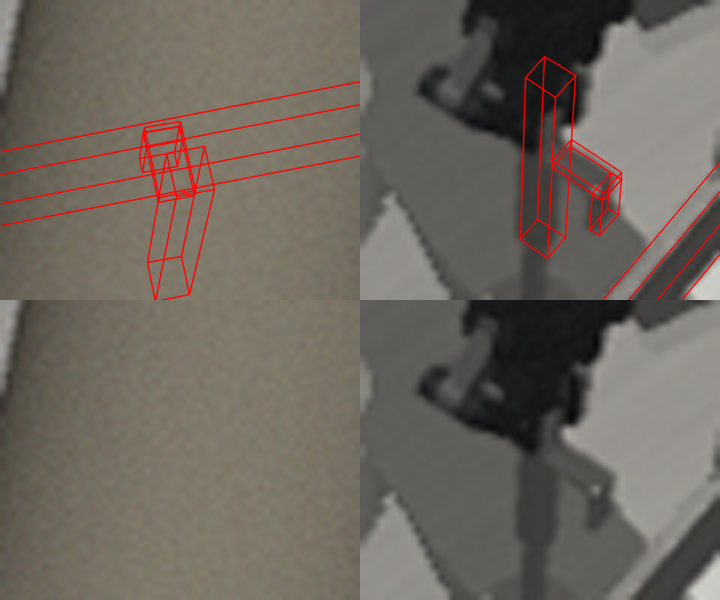

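Call:
arm_command(
  series=[
    [0, [0, 8, 0], 0],
    [0, [0, 16, 0], 0],
    [0, [0, 24, 0], 0],
    [0, [0, 30, 0], 0],
    [0, [0, 30, 0], 0],
  ],
)

```text
t: 19.75
eef_pos: [0.6503, -0.0283, 0.2851]
tool_rot: [0.0, 0.634, 0.773, -0.0]
contact_force: [-0.6, -1.0, -0.4]
gripper_width: 0.128
```

Call:
arm_command(
  series=[
    [0, [0, 0, 10], 0],
    [0, [0, 0, 18], 0],
    [0, [0, 0, 23], 0],
    [0, [0, 0, 26], 0],
    [0, [0, 0, 28], 0],
  ],
)

```text
t: 20.38
eef_pos: [0.6498, -0.0285, 0.2572]
tool_rot: [0.0, 0.634, 0.773, 0.0]
contact_force: [0.5, 0.9, -1.6]
gripper_width: 0.131
```

```bash
python3 - <<'E'
from look import *
show((.6493,-.0276,.236,1.768))
look("m2",200,150,.184)
E
```

```text
t 20.38 pos [ 0.6498 -0.0285  0.2572] jaw 1.768 zax [ 0.  0. -1.] F [ 0.5  0.9 -1.6] w 11.2
shift [ 1.  -0.3 21.2] roll -0.000
```

View pics/m2.png

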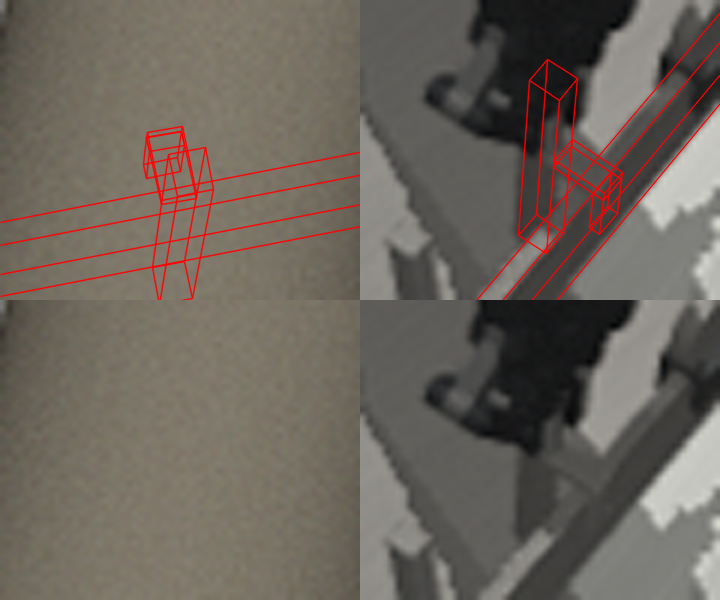

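Call:
arm_command(
  series=[
    [0, [0, 0, 5], 0],
    [0, [0, 0, 10], 0],
    [0, [0, 0, 15], 0],
    [0, [0, 0, 18], 0],
    [0, [0, 0, 20], 0],
    [0, [0, 0, 20], 0],
  ],
)

```text
t: 21.22
eef_pos: [0.6498, -0.0285, 0.2372]
tool_rot: [-0.0, 0.634, 0.773, -0.0]
contact_force: [-0.3, -0.8, -1.8]
gripper_width: 0.124
```

```bash
python3 - <<'E'
from look import *
show((.6493,-.0276,.236,1.768))
look("m3",200,150,.184)
E
```

```text
t 21.23 pos [ 0.6498 -0.0285  0.2372] jaw 1.768 zax [-0.  0. -1.] F [-0.3 -0.8 -1.8] w 10.6
shift [ 1.  -0.3  1.2] roll -0.000
```

View pics/m3.png

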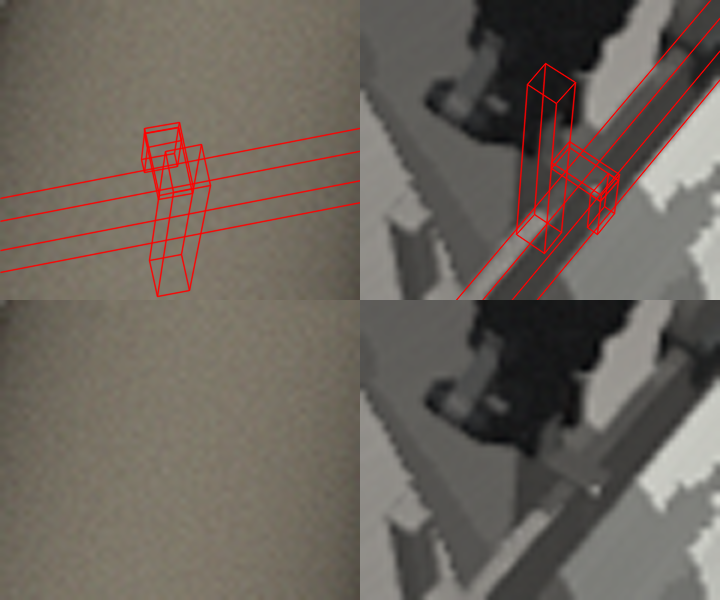

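Hook straddles the bar, prong end visible in front at (596,490). Lower to contact.

Call:
arm_command(
  series=[
    [0, [0, 0, 1], 0],
    [0, [0, 0, 2.5], 0],
    [0, [0, 0, 3.5], 0],
    [0, [0, 0, 3.5], 0],
  ],
)

```text
t: 21.82
eef_pos: [0.6499, -0.0285, 0.2349]
tool_rot: [0.0, 0.634, 0.773, 0.0]
contact_force: [-2.7, 0.2, 5.5]
gripper_width: 0.129
```

Call:
arm_command(
  series=[
    [0, [0, 0, 0], 0],
    [16, [0, 0, 0], 0],
    [20, [0, 0, 0], 0],
    [26, [0, 0, 0], 0],
    [30, [0, 0, 0], 0],
    [30, [0, 0, 0], 0],
    [30, [0, 0, 0], 0],
  ],
)

```text
t: 22.7
eef_pos: [0.6498, -0.0285, 0.2338]
tool_rot: [-0.0, 0.634, 0.773, 0.0]
contact_force: [0.3, 0.5, -0.7]
gripper_width: 0.35
```

Call:
arm_command(
  series=[
    [32, [0, 0, -10], 0],
    [32, [0, 0, -25], 0],
    [32, [0, 0, -50], 0],
    [32, [0, 0, -80], 0],
    [32, [0, 0, -110], 0],
    [32, [0, 0, -125], 0],
    [32, [0, 0, -125], 0],
  ],
)

```text
t: 23.58
eef_pos: [0.6503, -0.0287, 0.3601]
tool_rot: [0.001, 0.634, 0.773, 0.001]
contact_force: [-0.3, 0.3, -0.8]
gripper_width: 0.374
```

Call:
arm_command(
  series=[
    [32, [0, -30, 0], 0],
    [32, [0, -70, 0], 0],
    [32, [0, -110, 0], 0],
    [32, [0, -140, 0], 0],
    [32, [0, -160, 0], 0],
    [32, [0, -160, 0], 0],
    [32, [0, -160, 0], 0],
    [32, [0, -160, 0], 0],
  ],
)

```text
t: 24.58
eef_pos: [0.4935, -0.0595, 0.3584]
tool_rot: [0.0, 0.634, 0.773, -0.0]
contact_force: [-0.3, -0.1, -0.9]
gripper_width: 0.379
```

```bash
python3 - <<'E'
from look import *
show()
a=read_camera("top");b=read_camera("side")
cv2.imwrite("pics/f1.png",a);cv2.imwrite("pics/f2.png",b)
cv2.imwrite("pics/f3.png",cv2.resize(b[110:350,230:380],None,fx=2.5,fy=2.5,interpolation=cv2.INTER_CUBIC))
E
```

```text
t 24.57 pos [ 0.4935 -0.0595  0.3584] jaw 1.768 zax [-0.001 -0.001 -1.   ] F [-0.3 -0.1 -0.9] w 32.4
```

View pics/f1.png

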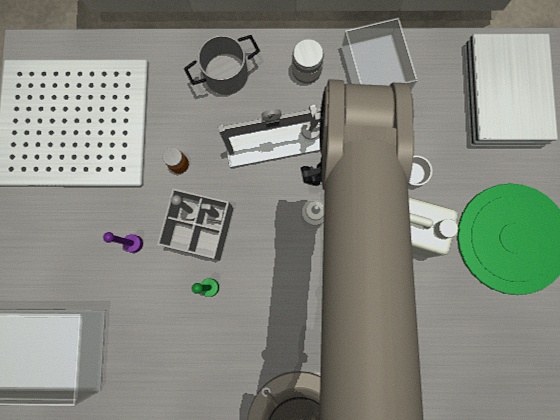

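View pics/f3.png

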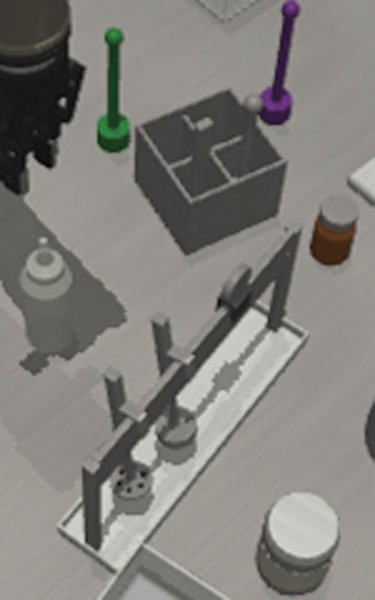

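View pics/f2.png

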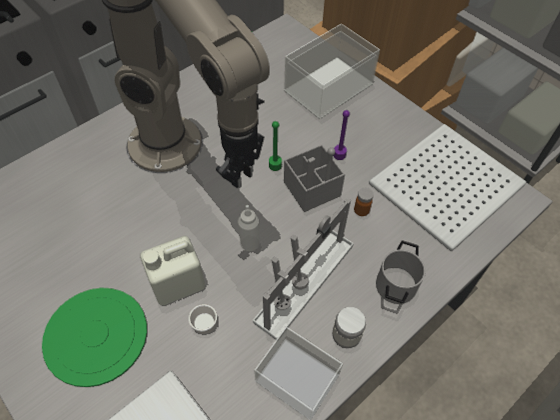

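```bash
python3 -c "
from station import bot
print(bot.hand_in())"
```

```text
the job is handed in; nothing more can be done
None
```

I pulled the masher and then the pounder out of the caddy. Both now hang by their hooks on the drip stand's bar, between the dial and the right-hand (−y) post, about 7–8 cm apart. I handed the job in at about 24.6 s of the 64 s allowed.

**Last checks:**
- The final side picture shows both tools hanging free, with the gripper retracted and touching nothing.
- The tamper and brush are still in the caddy, and everything else I could see stood where it did at the start.
- The highest contact force I read was about 18 N, while pressing the masher's hook onto the bar.
- No check failed. The model overlays sat 1–2 pixels off in the side view, and the arm hid the tools from the top camera during both placings. I judged those by the side view and the contact force alone.

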